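Weigh out bench nuts on the spring scale

ROBOT

A 6-joint arm with a two-finger parallel gripper is mounted at the origin on the work surface. World frame = base frame: x ahead of the robot, y to its left, z up, the work surface at z = 0. Lengths are in m, angles in rad, forces in N, time in s.
With the tool pointing down it reaches from about 0.35 to 0.925 m from the base axis. Payload 6.4 kg.
Tool frame: the origin (TCP) lies on the centre line of the jaws, within the pads' length; the fingertips stand ctrl.finger_overhang ahead of it and the grasp point (between the pads) is the TCP (ctrl.finger_overhang is the distance from the TCP to the fingertips, in m); z points along the fingers, y is the direction in which the jaws open and shut (so a half turn about z gives the same grasp; the last joint's range is limited). The gripper opens to 94 mm and grips with 3 to 60 N. Pads are 16 mm wide; open, the fingers measure 119 mm over their backs; the gripper's body (75 mm by 177 mm) begins 78 mm behind the grasp point.
Start: joints at [0.946, 0.245, 1.558, -0, 1.339, -0.174], TCP at [0.283, 0.585, 0.224] pointing down, gripper open.
Joint ranges: [-3.13, 3.13], [-1.02, 2.26], [0.13, 2.54], [-0.95, 4.09], [0.21, 2.88], [-2.74, 2.74]. Speed limits (rad/s): [2.57, 2.57, 3.14, 3.14, 3.14, 3.14].

INTERFACE

Orientations are given as [roll, pitch, yaw] about the fixed x, y, z axes, in that order (R = Rz(yaw) Ry(pitch) Rx(roll)).
In Python, from station import ctrl, optics, sign_off gives the robot as it stands. Calls block until the motion is done:
- ctrl.move_ptp(position, orientation): joint-space move of the TCP to a pose.
- ctrl.move_l(position, feed=0.15, orientation=None): straight line of the TCP; orientation=None keeps the orientation; feed is the mean speed in m/s.
- ctrl.set_joints(angles): joint-space move.
- ctrl.command_gripper(opening): opening from 0.0 (shut) to 1.0 (fully open); the grip force is fixed at half the most; returns when the fingers have stopped.
- ctrl.pause(seconds).
- ctrl.solve_ik(position, orientation): joint angles nearest the present ones, or None.
- ctrl.state(): the state.
- optics.snapshot(name): name is "scene" or "side" or "wrist"; returns a dict with "img" (384x512x3 uint8, red, green, blue), "camera_matrix" (3x3 intrinsics, pixels), "R" (3x3) and "t" (3): a world point X has camera coordinates R X + t; the wrist camera has in their place "tool_from_camera" (4x4, takes a point from camera to tool coordinates, whose origin is the TCP and whose axes are the flange's). Camera axes: x right, y down, z forward; pixel columns grow to the right and rows downward; lengths in m; the calibration is good to about 2 mm. A picture is of the moment at which its call begins: read the wrist's pose just before it. There is no depth.
A pose or a line that the arm cannot do raises ctrl.Unreachable and nothing moves.
- sign_off(): hands the job in, once; it reports no verdict.
Trained networks look in a picture, given as the dict that the camera call returned (one of the last four; its "shot" number tells which), for a name from the list of things; names that differ only in an ending like _2 or _b are one class to them, and where a whole thing is asked for, a point or a joint stands for the part that bears it (a point fixed in the world has none). Each returns a list of dicts, best first, with "score" (0 to 1); they miss things now and then, are a little off and sometimes report something else, mostly with a low value. They report only what shows in the picture. A call takes as long as a camera call. They do not tell look-alikes from the thing itself.
- optics.recognise(label, picture): "centre" ([x, y, z] in m, in world coordinates, good to about 4 mm: the middle of the surface that is visible of it).
- optics.trace(label, picture): "mask" (384x512 bool, what is visible of it).
- optics.landmark_of(label, picture): "centre" ([x, y, z] in m, in world coordinates, good to about 4 mm: a listed point, or the origin of a listed thing).
The state is a dict: "clock": time; "joint_pos": joint angles; "qvel": joint speeds; "tau": joint torques, N m; "tool_pos": TCP position; "ee_rot": TCP orientation; "contact_force": force on the tool from outside, world axes, zero at the start; "torque": the same for the moment, N m; "finger_gap": opening from 0.0 (shut) to 1.0 (fully open).
Only numpy, scipy, OpenCV 4.12 (cv2) and the standard library are available. Lean on these libraries where they do the work, as an engineer would, in place of code of your own. Each camera call takes 0.05 s, during which the arm holds its last target.

TASK

Weigh out a set of the big hex nuts: one at a time, thread them over the upright pin on the spring scale's pan and lower each gently until it lies flat on the pan or on the nut below, stopping once the free-standing pan's pointer hangs in the gap between the two prongs of the index fork. Do not drop the nuts on or push the pan down onto its stop, leave the nuts you do not need where they lie, and leave everything else on the bench alone.

Things in the scene. Friction and masses are not known exactly. Their poses are not given: they have to be found in the camera images.
- scale: Spring scale, fixed to the bench: grey base 150 x 120 x 26 mm, origin under its middle; its x axis points along the pointer, from the pan towards the mast (a 9 mm steel post, 118 mm tall, at x = 98, y = 24 mm of the base frame).
- pan (a joint): How far the scale pan has sunk, m: about 0.002 empty, 0.064 on its bottom stop. Moves straight down against a spring of 133 N/m, lightly damped; each nut on it sinks it by about 12 mm (11 to 13, the nuts differ). A held nut that meets the pin's top pushes the pan down as it is lowered; when the hole comes over the pin, the pan springs back up.
- pan_middle (a point): Middle of the top face of the flat round pan (100 mm across, no rim), 115 mm above the bench when pan is 0; sinks with it. On the pan stands a steel pin, 22 mm thick, 64 mm tall, its top edge bevelled 1 mm, but NOT at this point: it is 5 to 8 mm away from it, in any direction, new each time and not measured, so find it by feel or sight. Under 8 N sideways it stays put.
- pointer (a point): Outer end of the pan's pointer, a flat metal blade 18 mm wide and 4 mm thick (this point at mid thickness), 82 mm from the pan's middle and 6 mm below the pan's face; sinks with the pan.
- fork_gap (a point): Middle of the gap of the two-pronged index fork clamped on the scale's mast, just beyond the pointer's end. The prongs lie level, one above the other, 20 mm apart inside; this is the mark. Its height is set differently each time, 24 to 40 mm below the empty pan's pointer. Fixed.
- nut0: Plain steel hex nut lying flat on the bench: 46 mm across flats (53 across corners), 16 mm high, 26 mm hole right through, about 160 g. Origin at the centre of its underside; z up; the flats face along its x axis and every 60 degrees from it. One of five alike.
- nut1: Plain steel hex nut lying flat on the bench: 46 mm across flats (53 across corners), 16 mm high, 26 mm hole right through, about 160 g. Origin at the centre of its underside; z up; the flats face along its x axis and every 60 degrees from it. One of five alike.
- nut2: Plain steel hex nut lying flat on the bench: 46 mm across flats (53 across corners), 16 mm high, 26 mm hole right through, about 160 g. Origin at the centre of its underside; z up; the flats face along its x axis and every 60 degrees from it. One of five alike.
- nut3: Plain steel hex nut lying flat on the bench: 46 mm across flats (53 across corners), 16 mm high, 26 mm hole right through, about 160 g. Origin at the centre of its underside; z up; the flats face along its x axis and every 60 degrees from it. One of five alike.
- nut4: Plain steel hex nut lying flat on the bench: 46 mm across flats (53 across corners), 16 mm high, 26 mm hole right through, about 160 g. Origin at the centre of its underside; z up; the flats face along its x axis and every 60 degrees from it. One of five alike.
- collar: Bystander: round steel shaft collar, 48 mm across, 28 mm hole, 18 mm high (not a nut); origin under its centre.
- knob_blank: Bystander: turned wooden knob, 46 mm across, 46 mm tall; origin under its centre.
- wax_tin: Bystander: metal tin, 48 mm across, 36 mm tall; origin under its centre.
- screwdriver: Bystander: screwdriver lying along its x axis, on the bench's right side.
- glue: Bystander: glue bottle, 60 mm across, 170 mm tall, at the left; origin under its centre.
- offcut: Bystander: wooden offcut 160 x 60 x 30 mm beyond the nuts; origin under its centre.
- mallet: Bystander: hammer lying along its x axis, at the far left.
Mind the look-alikes: they are no part of the job. Leave any turquoise look-alike of the nut3 alone. Leave any green look-alike of the nut0 alone.

How it is judged:
By the outcome, as a careful person would: the job done as asked, in the order asked, and still so for the second after the job is handed in, with the robot touching nothing.
It also fails if it takes over 72 s, if anything falls off the work surface, if the arm or the gripper's body presses on something with over 40 N, if the wrist force passes 120 N, or if a joint passes its speed limit or range.

## Working session

There is one attempt and no reset: what is moved stays moved. The work goes in short steps, each a Python script; the robot and the scene stay as the last script left them, time stands still between calls to the robot, and variables do not carry over. Pictures are saved under pics/ and viewed, and the job is handed in when it is done.

```bash
ls; mkdir -p pics
cat > h.py <<'E'
import numpy as np, cv2
from station import ctrl, optics, sign_off
def save(p,n,scale=1.5):
    im=cv2.cvtColor(p["img"],cv2.COLOR_RGB2BGR)
    im=cv2.resize(im,None,fx=scale,fy=scale,interpolation=cv2.INTER_CUBIC); cv2.imwrite("pics/"+n,im)
def proj(p,X):
    K=np.array(p["camera_matrix"]);c=np.array(p["R"])@np.array(X)+np.array(p["t"]);u=K@c;return u[:2]/u[2]
E
python3 - <<'E'
from h import *
s=ctrl.state();print(s["clock"],s["tool_pos"],s["ee_rot"],s["finger_gap"],ctrl.finger_overhang)
for c in ("scene","side","wrist"):
    p=optics.snapshot(c);save(p,c+"0.png")
    print(c,np.round(p["camera_matrix"],1).tolist(), {k:np.round(p[k],3).tolist() for k in("R","t","tool_from_camera") if k in p})
    if c!="wrist":
        for l in ("nut0","collar","scale","screwdriver"):
            print(l,[(np.round(d["centre"],3).tolist(),round(d["score"],2)) for d in optics.landmark_of(l,p)])
        for l in ("pan_middle","pointer","fork_gap"):
            print(l,[(np.round(d["centre"],3).tolist(),round(d["score"],2)) for d in optics.landmark_of(l,p)])
print(ctrl.state()["clock"])
E
```

```text
pics
0.0 [0.2828578  0.58460065 0.22338144] [-3.13975011e+00 -3.17585710e-04  2.69079433e+00] 0.9981856120533136 0.019
scene [[399.1, 0.0, 257.6], [0.0, 399.1, 193.2], [0.0, 0.0, 1.0]] {'R': [[-0.37, 0.929, -0.013], [0.52, 0.195, -0.832], [-0.77, -0.314, -0.555]], 't': [0.154, -0.193, 1.654]}
nut0 [([0.56, 0.183, 0.001], 0.73), ([0.434, 0.276, -0.001], 0.71), ([0.371, 0.104, 0.004], 0.69), ([0.364, 0.193, -0.0], 0.58), ([0.546, 0.298, 0.002], 0.55), ([0.445, 0.154, -0.002], 0.55), ([0.571, -0.023, -0.001], 0.44), ([0.631, -0.141, 0.072], 0.24)]
collar [([0.654, 0.168, -0.0], 0.68)]
scale [([0.552, -0.169, -0.002], 0.63)]
screwdriver [([0.445, 0.153, 0.001], 0.58), ([0.559, 0.45, 0.0], 0.54), ([0.427, -0.419, -0.001], 0.45)]
pan_middle [([0.548, -0.171, 0.114], 0.6), ([0.427, -0.419, 0.001], 0.28), ([0.629, -0.145, 0.072], 0.16)]
pointer [([0.625, -0.143, 0.107], 0.71)]
fork_gap [([0.63, -0.138, 0.076], 0.46), ([0.458, 0.503, -0.001], 0.26)]
side [[406.4, 0.0, 259.2], [0.0, 406.4, 190.7], [0.0, 0.0, 1.0]] {'R': [[-0.99, -0.142, -0.01], [-0.068, 0.534, -0.842], [0.125, -0.833, -0.539]]
[... 200 characters left out ...]
3, 0.274, 0.004], 0.58), ([0.448, 0.153, -0.004], 0.56), ([0.555, 0.186, -0.004], 0.53), ([0.551, -0.171, -0.001], 0.3)]
collar [([0.656, 0.167, -0.001], 0.67), ([0.45, 0.031, 0.001], 0.61)]
scale [([0.665, 0.044, 0.002], 0.26)]
screwdriver [([0.427, -0.422, -0.0], 0.57)]
pan_middle [([0.55, -0.174, 0.114], 0.66), ([0.65, 0.333, 0.003], 0.48)]
pointer [([0.627, -0.141, 0.109], 0.56), ([0.667, 0.045, -0.002], 0.22)]
fork_gap [([0.63, -0.14, 0.078], 0.54), ([0.433, 0.275, 0.002], 0.23)]
wrist [[298.3, 0.0, 257.7], [0.0, 298.3, 190.0], [0.0, 0.0, 1.0]] {'tool_from_camera': [[-0.001, -0.961, -0.277, 0.081], [1.0, -0.001, 0.001, 0.001], [-0.001, -0.277, 0.961, -0.161], [0.0, 0.0, 0.0, 1.0]]}
0.85
```

View pics/scene0.png

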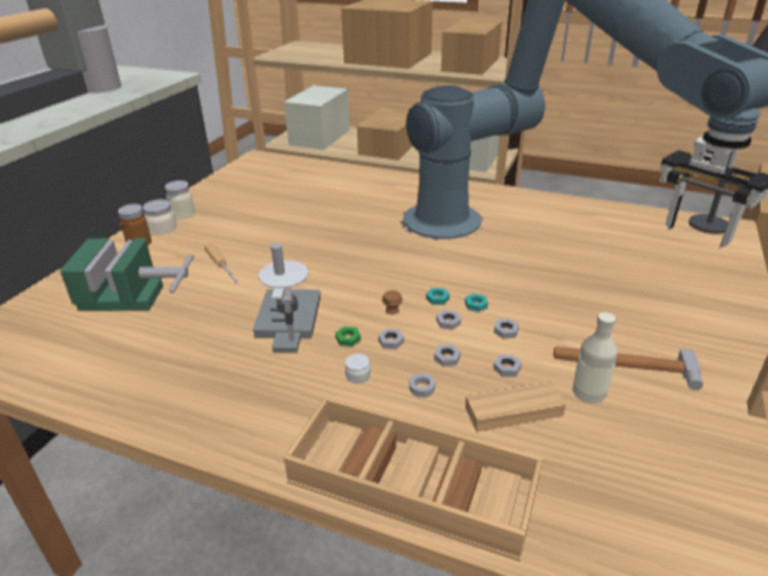

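View pics/side0.png

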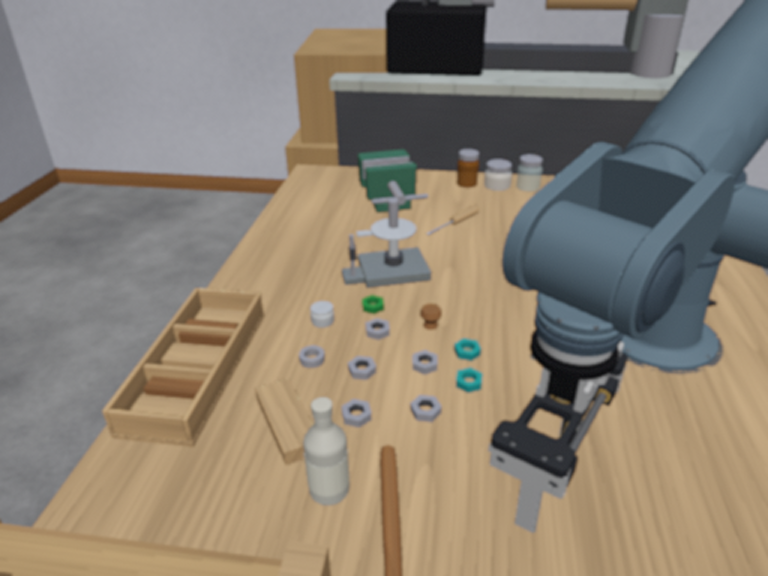

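View pics/wrist0.png

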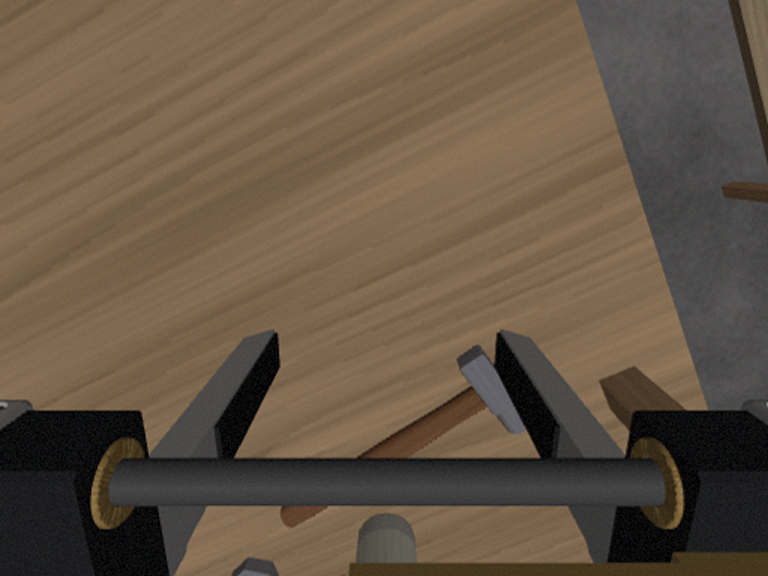

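Run:
```python
from h import *
pi=np.pi
for nm,P in (("pan",(0.549,-0.172,0.30)),("nut",(0.547,0.061,0.2)),("far",(0.547,0.298,0.2))):
    print(nm,[(d,bool(ctrl.solve_ik(P,[pi,0,np.radians(d)]) is not None)) for d in range(-180,180,30)])
yaws=[d for d in (-159,21) if ctrl.solve_ik((0.549,-0.172,0.30),[pi,0,np.radians(d)]) is not None]
ctrl.command_gripper(0.75)
print(ctrl.state()["clock"])
for d in yaws[::-1][:1]:
    ctrl.move_ptp((0.549,-0.172,0.30),[pi,0,np.radians(d)])
    s=ctrl.state();p=optics.snapshot("wrist");save(p,f"pin_{d}.png")
    np.savez(f"pin_{d}.npz",img=p["img"],K=p["camera_matrix"],T=p["tool_from_camera"],pos=s["tool_pos"],rot=s["ee_rot"])
    print(d,s["tool_pos"],s["ee_rot"],s["joint_pos"],s["contact_force"],s["clock"])
p=optics.snapshot("scene");save(p,"scene1.png")
```

```text
pan [(-180, True), (-150, True), (-120, False), (-90, True), (-60, True), (-30, True), (0, True), (30, True), (60, True), (90, True), (120, True), (150, True)]
nut [(-180, True), (-150, True), (-120, True), (-90, False), (-60, True), (-30, True), (0, True), (30, True), (60, True), (90, True), (120, True), (150, True)]
far [(-180, True), (-150, True), (-120, True), (-90, False), (-60, False), (-30, True), (0, True), (30, True), (60, True), (90, True), (120, True), (150, True)]
1.425
21 [ 0.54917994 -0.17133624  0.2998965 ] [-3.14133831e+00  3.10371341e-05  3.67667247e-01] [-4.99481650e-01  1.68263436e-02  1.67126398e+00  1.41864519e-04
  1.45371634e+00  7.03630847e-01] [0.28186424 0.01149524 1.00310546] 4.2583
```

View pics/pin_21.png

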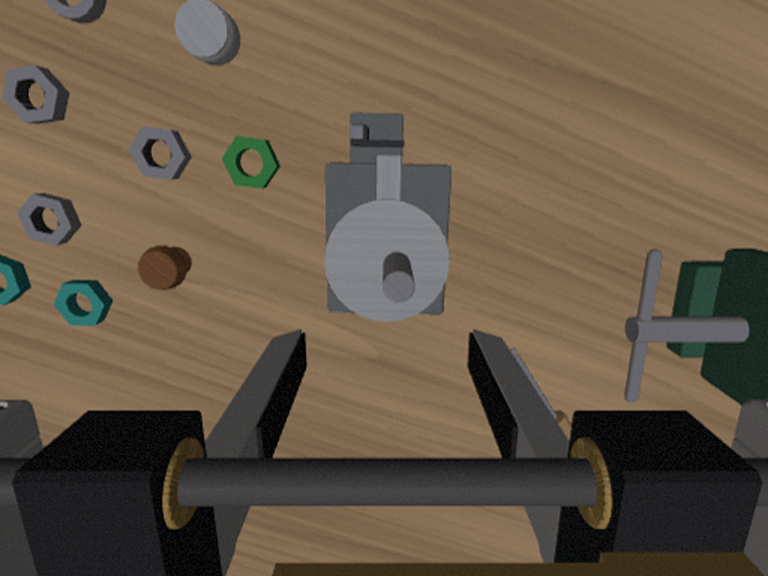

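View pics/scene1.png

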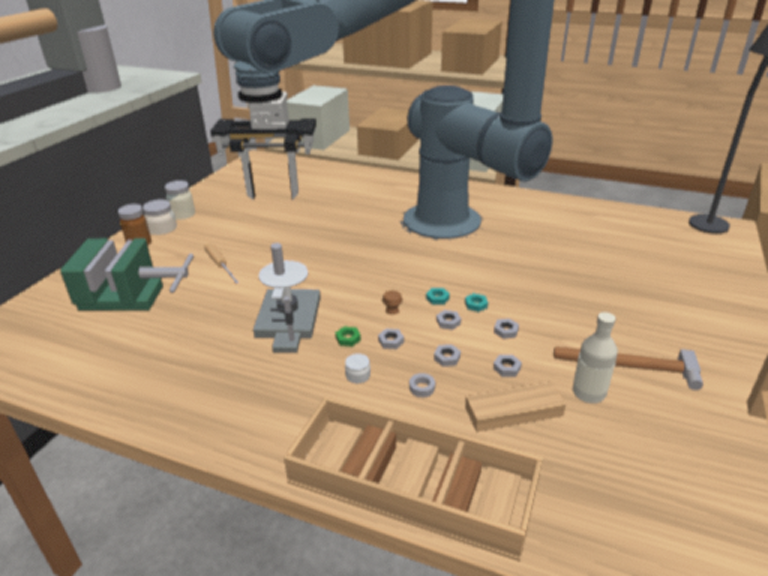

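```bash
cat >> h.py <<'E'
def Rrpy(r):
    from scipy.spatial.transform import Rotation
    return Rotation.from_euler("xyz",r).as_matrix()
def ray_plane(K,T,pos,rot,uv,z):
    T=np.array(T);R=Rrpy(rot)
    d=R@T[:3,:3]@np.linalg.solve(np.array(K),[uv[0],uv[1],1.]);o=R@T[:3,3]+np.array(pos)
    return o+d*(z-o[2])/d[2]
def wproj(K,T,pos,rot,X):
    T=np.array(T);R=Rrpy(rot)
    c=T[:3,:3].T@(R.T@(np.array(X)-pos)-T[:3,3]);u=np.array(K)@c;return u[:2]/u[2]
def wproj_d(d,X): return wproj(d["K"],d["T"],d["pos"],d["rot"],X)
def circ(d,c,r,n=60):
    a=np.linspace(0,2*np.pi,n);return np.array([wproj_d(d,[c[0]+r*np.cos(t),c[1]+r*np.sin(t),c[2]]) for t in a])
def overlay(d,polys,x0,y0,w,h,f,name):
    im=cv2.cvtColor(d["img"],cv2.COLOR_RGB2BGR)[y0:y0+h,x0:x0+w]
    im=cv2.resize(im,None,fx=f,fy=f,interpolation=cv2.INTER_CUBIC)
    for p in polys: cv2.polylines(im,[np.round(((p-[x0,y0])+.5)*f-.5).astype(int)],False,(0,0,255),1)
    cv2.imwrite("pics/"+name,im)
def wshot(fn=None):
    s=ctrl.state();p=optics.snapshot("wrist")
    d=dict(img=p["img"],K=np.array(p["camera_matrix"]),T=np.array(p["tool_from_camera"]),pos=np.array(s["tool_pos"]),rot=np.array(s["ee_rot"]))
    if fn: np.savez(fn,**d)
    return d,p
E
python3 - <<'E'
from h import *
d=dict(np.load("pin_21.npz"))
f=lambda uv,z:ray_plane(d["K"],d["T"],d["pos"],d["rot"],uv,z)
pin=f((265.3,190.2),0.177);print("pin",pin)
# pan from mask: bright disc
g=cv2.cvtColor(d["img"],cv2.COLOR_RGB2GRAY)
pan=f((258,172.7),0.113);print("pan",pan)
overlay(d,[circ(d,pin,0.011),circ(d,pin-[0,0,.064],.011),circ(d,pan,.05)],200,110,120,115,6,"ov1.png")
E
```

```text
pin [ 0.55115632 -0.17776509  0.177     ]
pan [ 0.55168045 -0.16983958  0.113     ]
```

View pics/ov1.png

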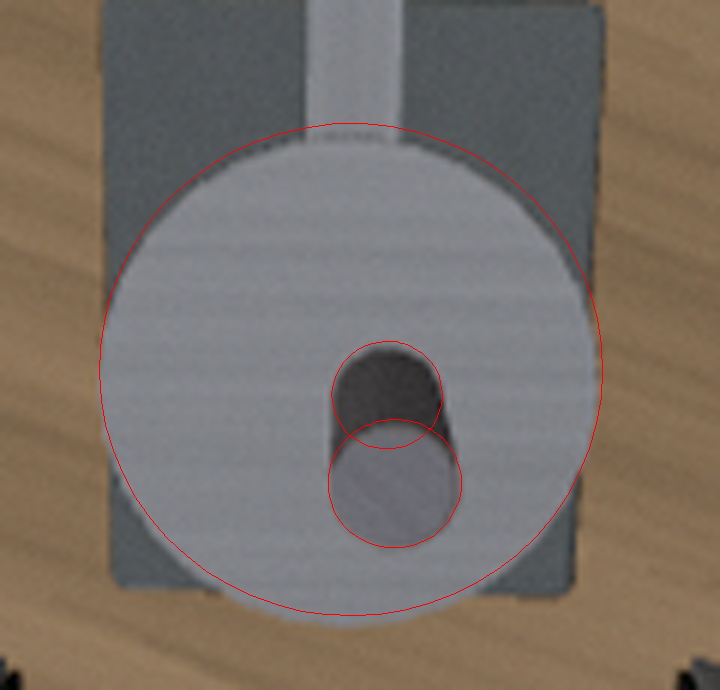

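Run:
```python
from h import *
pi=np.pi;y=np.radians(21)
ctrl.move_l((0.551,-0.178,0.245),feed=0.2)
ctrl.pause(0.1)
d,p=wshot("pinB.npz")
f=lambda uv,z:ray_plane(d["K"],d["T"],d["pos"],d["rot"],uv,z)
overlay(d,[circ(d,(0.551,-0.178,.177),.011)],180,120,150,150,5,"ovB.png")
print(ctrl.state()["clock"])
ctrl.move_ptp((0.547,0.061,0.13),[pi,0,y]);ctrl.pause(.1)
d,p=wshot("nutA.npz")
print(ctrl.state()["clock"],d["pos"])
g=optics.trace("nut0",p)
for q in g:
    m=q["mask"];ys,xs=np.nonzero(m);print(q["score"],xs.mean(),ys.mean(),m.sum())
np.savez("nutA_m.npz",m=np.array([q["mask"] for q in g]))
overlay(d,[circ(d,(0.547,.061,.016),.013)],150,120,220,190,3.5,"ovN.png")
```

```text
4.9333
6.1167 [0.54817397 0.05973894 0.13119358]
0.98 23.08978963571062 219.05182144689584 1949
0.91 135.8646080760095 133.86223277909738 2105
0.89 342.47021764032075 195.03092783505156 1746
0.88 138.07247223845704 246.20163646990065 1711
0.81 20.49651474530831 101.51206434316354 1865
0.69 253.5534941249227 187.9486703772418 1617
0.59 461.05069754718704 221.46457554481626 10967
```

View pics/ovB.png

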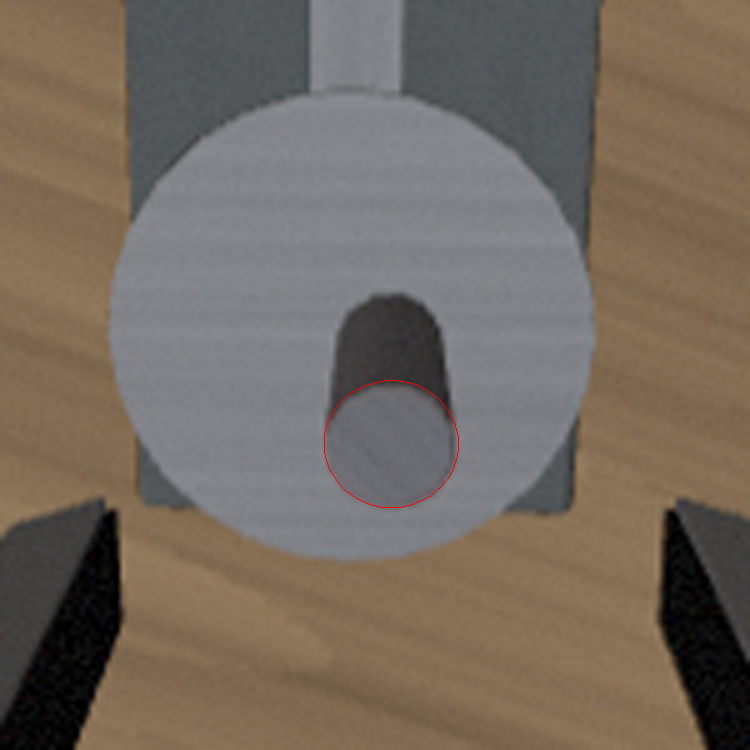

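View pics/ovN.png

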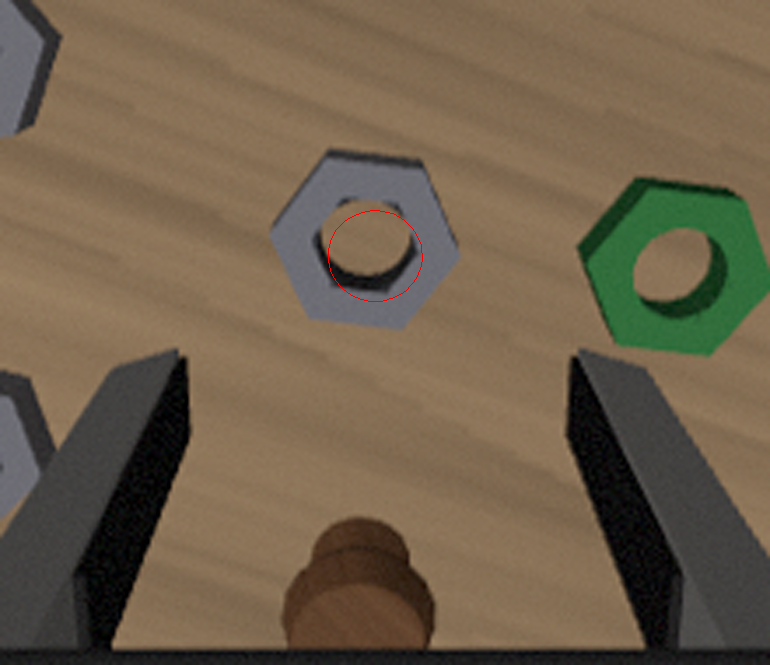

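```bash
cat >> h.py <<'E'
def nutfit(d,guess,z,name=None,half=0.045,ppm=4000):
    """rectify onto plane z, isolate light grey top face; returns centre xy, flat angle(deg mod 60), size"""
    n=int(2*half*ppm)
    cor=np.array([[-1,-1],[1,-1],[1,1],[-1,1]])*half
    src=np.float32([wproj_d(d,[guess[0]+c[0],guess[1]+c[1],z]) for c in cor])
    dst=np.float32((cor+half)*ppm)-.5
    W=cv2.warpPerspective(d["img"],cv2.getPerspectiveTransform(src,dst),(n,n),flags=cv2.INTER_CUBIC)
    hsv=cv2.cvtColor(W,cv2.COLOR_RGB2HSV)
    m=((hsv[...,1]<70)&(hsv[...,2]>85)).astype(np.uint8)
    m=cv2.morphologyEx(m,cv2.MORPH_OPEN,np.ones((5,5)))
    k,lab,st,ce=cv2.connectedComponentsWithStats(m)
    best=None
    for i in range(1,k):
        a=st[i,4]/ppm**2*1e6
        if 600<a<2200:
            dd=np.hypot(*(ce[i]-n/2))
            if best is None or dd<best[0]: best=(dd,i,a)
    if name: cv2.imwrite("pics/"+name,cv2.cvtColor(W,cv2.COLOR_RGB2BGR))
    if best is None: return None
    M=(lab==best[1]).astype(np.uint8)
    cn=max(cv2.findContours(M,cv2.RETR_EXTERNAL,cv2.CHAIN_APPROX_NONE)[0],key=len)
    F=np.zeros_like(M);cv2.drawContours(F,[cn],-1,1,-1)
    ys,xs=np.nonzero(F);c=np.array([xs.mean(),ys.mean()])
    r=((xs-c[0])+1j*(ys-c[1]))/ppm/0.0265
    corner=np.degrees(np.angle((r**6).sum()))/6
    xy=np.array(guess[:2])+(c+.5)/ppm-half
    # hole
    H=F-M; hc=None
    k,l2,s2,c2=cv2.connectedComponentsWithStats(H)
    if k>1:
        j=1+np.argmax(s2[1:,4]); hc=np.array(guess[:2])+(c2[j]+.5)/ppm-half
    return dict(xy=xy,flat=(corner+30)%60,area=best[2],full=len(xs)/ppm**2*1e6,hole=hc,holearea=s2[j,4]/ppm**2*1e6 if k>1 else 0)
E
python3 - <<'E'
from h import *
d=dict(np.load("nutA.npz"))
for g in ((0.547,0.061),(0.448,0.153),(0.558,0.185),(0.432,0.275)):
    print(g,nutfit(d,g,.016,"r%d.png"%(g[1]*1000)))
print("ideal full",2*3**.5*23**2,"hole",np.pi*169)
for z in(.011,.021): print(nutfit(d,(0.547,0.061),z))
E
```

```text
(0.547, 0.061) {'xy': array([0.54866148, 0.06455613]), 'flat': np.float64(13.669017920984547), 'area': np.float64(1306.5625), 'full': 1879.4375, 'hole': array([0.5486277 , 0.06455891]), 'holearea': np.float64(572.875)}
(0.448, 0.153) {'xy': array([0.44589022, 0.15453997]), 'flat': np.float64(5.09969472687008), 'area': np.float64(1298.375), 'full': 1872.75, 'hole': array([0.44591115, 0.15452073]), 'holearea': np.float64(574.375)}
(0.558, 0.185) {'xy': array([0.5580499 , 0.18557389]), 'flat': np.float64(28.851692568816123), 'area': np.float64(1299.0625), 'full': 1875.6875, 'hole': array([0.55801222, 0.18554449]), 'holearea': np.float64(576.625)}
(0.432, 0.275) {'xy': array([0.43351459, 0.26941542]), 'flat': np.float64(19.111707325881703), 'area': np.float64(1032.0625), 'full': 1032.0625, 'hole': None, 'holearea': 0}
ideal full 1832.5097544078722 hole 530.929158456675
{'xy': array([0.5473177 , 0.06411535]), 'flat': np.float64(13.649947478393084), 'area': np.float64(1354.875), 'full': 1948.1875, 'hole': array([0.54726724, 0.06411757]), 'holearea': np.float64(593.3125)}
{'xy': array([0.55000999, 0.06501224]), 'flat': np.float64(13.6374231207201), 'area': np.float64(1259.25), 'full': 1811.4375, 'hole': array([0.54998522, 0.06501113]), 'holearea': np.float64(552.1875)}
```

View pics/r61.png

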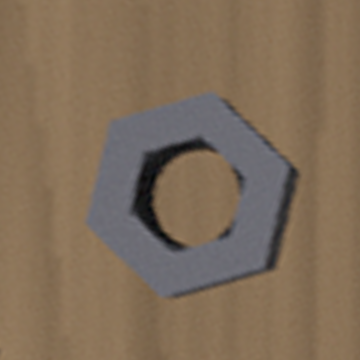

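```bash
cat >> h.py <<'E'
PI=np.pi
def pick(xy,flat,near=21,z=0.0225):
    yaw=min([flat+90+60*k for k in range(-4,4)],key=lambda a:abs(a-near))
    o=[PI,0,np.radians(yaw)]
    ctrl.move_ptp((xy[0],xy[1],0.10),o)
    ctrl.move_l((xy[0],xy[1],z),feed=0.12)
    s0=ctrl.state()
    ctrl.command_gripper(0.0)
    s=ctrl.state();print("grip",yaw,s["finger_gap"]*94,s["tool_pos"],np.round(s0["contact_force"],1),np.round(s["contact_force"],1),s["clock"])
    ctrl.move_l((xy[0],xy[1],0.12),feed=0.2)
E
python3 - <<'E'
from h import *
pick((0.5487,0.0646),13.67)
pin=np.array([0.551,-0.178])
ctrl.move_ptp((0.551,-0.178,0.24),[PI,0,np.radians(21)]);ctrl.pause(.15)
d,p=wshot("held1.npz");s=ctrl.state()
print(s["clock"],s["finger_gap"]*94,np.round(s["contact_force"],2),d["pos"],d["rot"])
save(p,"held1.png")
print(nutfit(d,d["pos"][:2],d["pos"][2]-0.0225+0.016,"rh1.png"))
E
```

```text
grip 43.67 45.75891192572064 [0.5490638  0.06454961 0.02298551] [ 0.5 -0.1 -0.9] [-1.7 -0.5  2.3] 7.925
9.8167 45.61364905574061 [ 1.12 -0.54 -1.01] [ 0.55078433 -0.17643948  0.23874692] [-3.13978278e+00  1.25169897e-03  3.68570383e-01]
{'xy': array([ 0.55001571, -0.17589567]), 'flat': np.float64(51.03654838085751), 'area': np.float64(1384.0625), 'full': 1844.6875, 'hole': array([ 0.54788194, -0.17694161]), 'holearea': np.float64(455.25)}
```

View pics/held1.png

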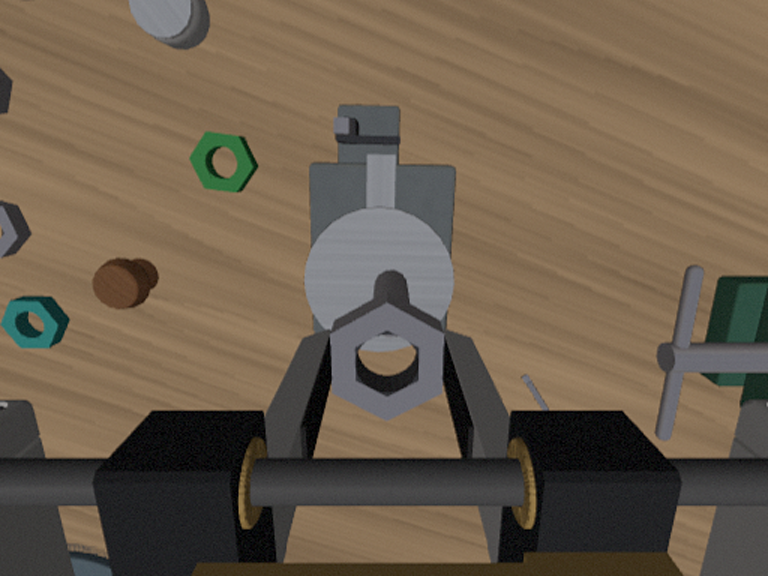

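View pics/rh1.png

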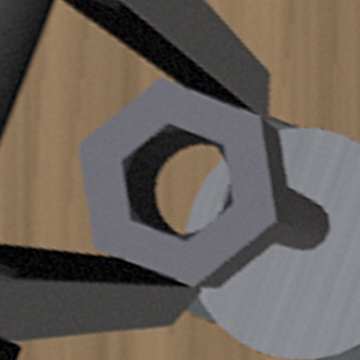

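```bash
cat >> h.py <<'E'
def goto(xyz,feed=0.1,tol=0.0005,it=3,settle=0.1):
    xyz=np.array(xyz,float);cmd=xyz.copy()
    for i in range(it):
        ctrl.move_l(cmd,feed=feed);ctrl.pause(settle)
        e=xyz-ctrl.state()["tool_pos"]
        if np.linalg.norm(e)<tol: break
        cmd=cmd+e
    return cmd
def fz(n=5):
    a=[]
    for i in range(n): a.append(ctrl.state()["contact_force"]);ctrl.pause(0.02)
    return np.mean(a,0),np.std(a,0)
E
python3 - <<'E'
from h import *
for i in range(3):
    s=ctrl.state();print(s["tool_pos"],s["clock"]);ctrl.pause(.05)
print(fz())
cmd=goto((0.5518,-0.1785,0.206));s=ctrl.state();print(cmd,s["tool_pos"],s["ee_rot"],s["clock"])
print(fz())
p=optics.snapshot("side");save(p,"side2.png")
d,p=wshot("held2.npz");save(p,"held2.png")
E
```

```text
[ 0.55089286 -0.17662815  0.2390299 ] 9.8167
[ 0.55095761 -0.17684944  0.23928338] 9.8667
[ 0.55100951 -0.17708153  0.23952424] 9.9167
(array([ 0.37520203, -0.22632109, -2.01434724]), array([0.50383541, 0.4950378 , 0.37144671]))
[ 0.55169598 -0.17845993  0.20572236] [ 0.55169901 -0.17844167  0.20572941] [-3.14156452e+00  3.30015718e-05  3.66579103e-01] 11.3417
(array([-0.0365712 , -0.12974886, -1.61842636]), array([0.32851425, 0.12718226, 0.61800634]))
```

View pics/held2.png

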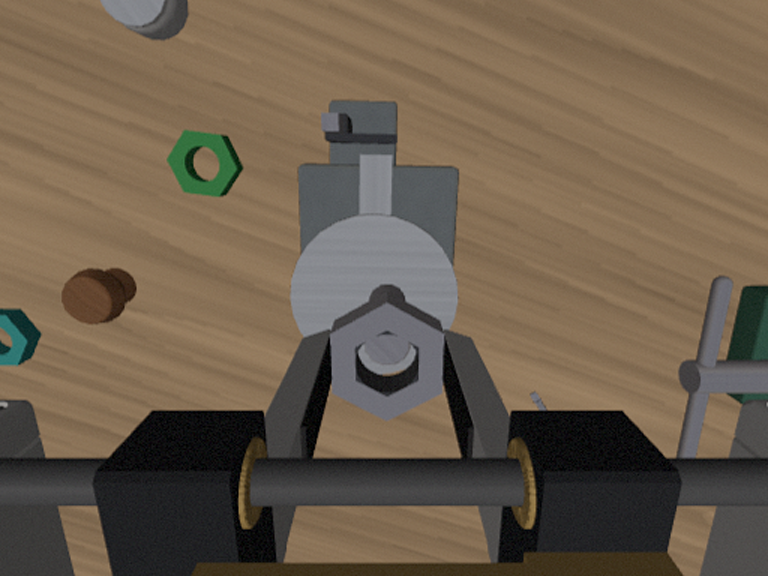

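Run:
```python
from h import *
d=dict(np.load("held2.npz"))
z=d["pos"][2]-.0225
r=nutfit(d,d["pos"][:2],z+.016);print(r)
n=np.array([*d["pos"][:2],0])+np.array([-.0008,.0005,0])
overlay(d,[circ(d,(0.551,-0.178,.177),.011),circ(d,n+[0,0,z+.016],.013),circ(d,n+[0,0,z],.013),circ(d,n+[0,0,z+.016],.02656,7)],210,190,100,100,7,"ov2.png")
```

```text
{'xy': array([ 0.55091542, -0.17792886]), 'flat': np.float64(50.887926361947564), 'area': np.float64(1584.1875), 'full': 1844.5, 'hole': array([ 0.54575993, -0.17992349]), 'holearea': np.float64(255.25)}
```

View pics/ov2.png

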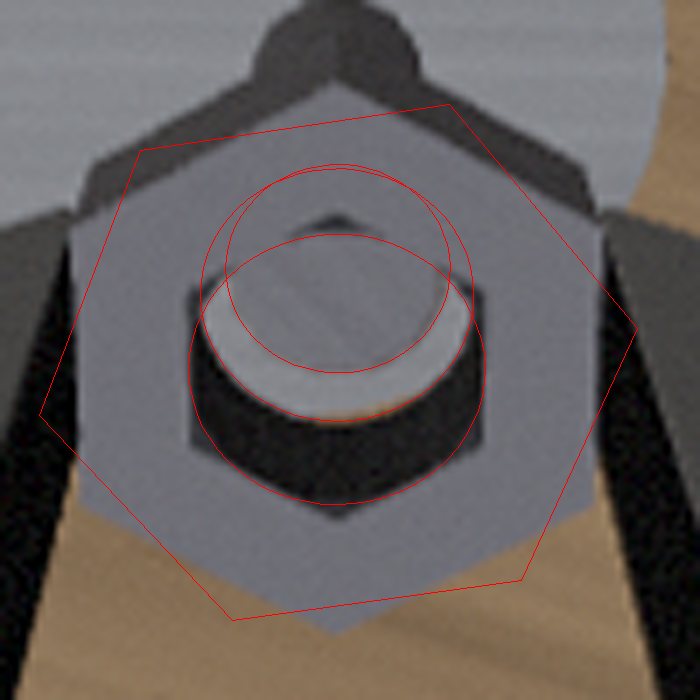

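Run:
```python
from h import *
x,y,z=ctrl.state()["tool_pos"]
print(fz()[0])
for zz in (0.190,0.142):
    ctrl.move_l((0.5517,-0.1785,zz),feed=0.06);ctrl.pause(.2);print(zz,ctrl.state()["tool_pos"],fz(),ctrl.state()["clock"])
p=optics.snapshot("side");save(p,"side3.png")
d,p=wshot("held3.npz");save(p,"held3.png")
```

```text
[-0.33372709 -0.33402623 -1.6809644 ]
0.19 [ 0.55190577 -0.1786017   0.19032936] (array([-0.06607   , -0.35886811, -2.03915244]), array([0.63994233, 0.38680927, 0.35226604])) 12.3
0.142 [ 0.55195686 -0.17864679  0.14250207] (array([ 0.12703905,  0.05566253, -1.68686843]), array([0.52468313, 0.32609041, 0.51533018])) 13.5333
```

View pics/held3.png

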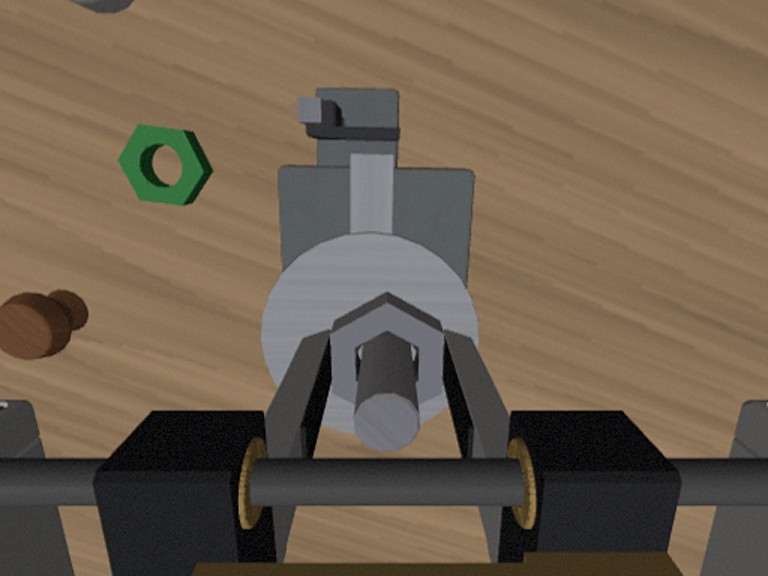

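View pics/side3.png

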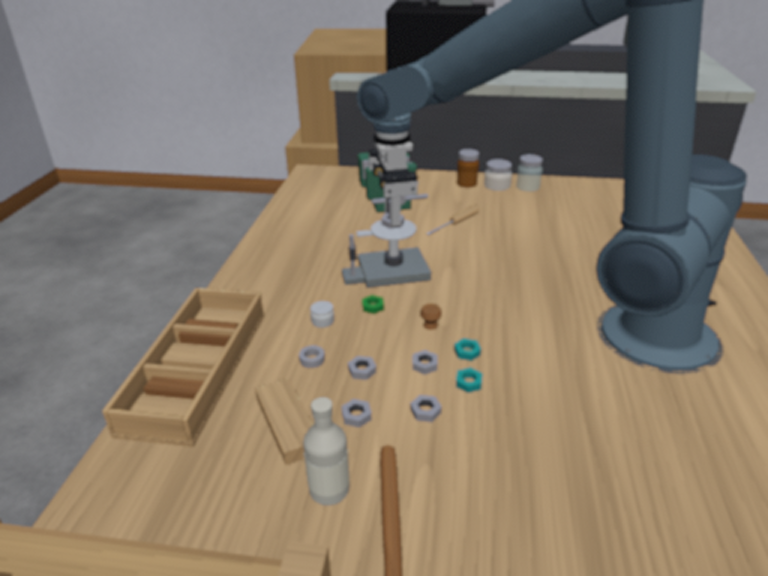

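Run:
```python
from h import *
ctrl.move_l((0.5519,-0.1786,0.1235),feed=0.03);ctrl.pause(.25);print(ctrl.state()["tool_pos"],fz())
ctrl.command_gripper(0.62)
ctrl.pause(.1)
d,p=wshot("rel1.npz");save(p,"rel1.png")
ctrl.move_l((0.5519,-0.1786,0.24),feed=0.15)
print(ctrl.state()["clock"])
p=optics.snapshot("side");save(p,"side4.png",1.5)
for l in ("pan_middle","pointer","fork_gap"):print(l,[(np.round(q["centre"],3),q["score"]) for q in optics.landmark_of(l,p)[:2]])
p=optics.snapshot("scene");save(p,"scene4.png",1.5);np.save("scene4.npy",p["img"])
for l in ("pan_middle","pointer","fork_gap"):print(l,[(np.round(q["centre"],3),q["score"]) for q in optics.landmark_of(l,p)[:2]])
u=proj(p,(0.627,-0.142,0.09)).astype(int)
im=cv2.cvtColor(p["img"],cv2.COLOR_RGB2BGR)[u[1]-40:u[1]+40,u[0]-40:u[0]+40];cv2.imwrite("pics/sc4.png",cv2.resize(im,None,fx=7,fy=7,interpolation=cv2.INTER_CUBIC))
```

```text
[ 0.55184592 -0.17859299  0.12360325] (array([-0.54585159,  0.06758341,  0.24375162]), array([0.17939089, 0.51112577, 0.67290414]))
16.2417
pan_middle [(array([ 0.551, -0.181,  0.103]), 0.62), (array([ 0.547, -0.175,  0.1  ]), 0.59)]
pointer [(array([ 0.626, -0.144,  0.098]), 0.81)]
fork_gap [(array([ 0.627, -0.14 ,  0.077]), 0.48), (array([ 0.628, -0.14 ,  0.097]), 0.17)]
pan_middle [(array([ 0.548, -0.17 ,  0.102]), 0.62), (array([0.447, 0.026, 0.002]), 0.29)]
pointer [(array([ 0.628, -0.144,  0.095]), 0.93)]
fork_gap [(array([ 0.63 , -0.144,  0.073]), 0.45)]
```

View pics/rel1.png

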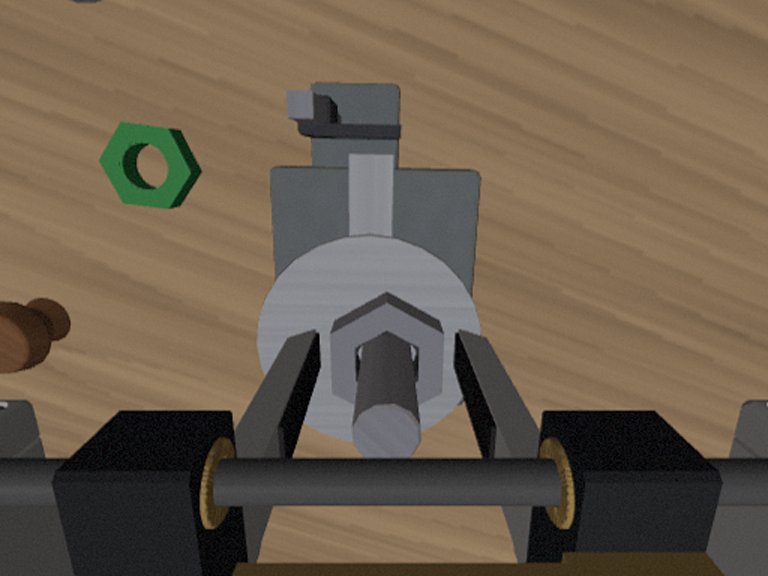

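View pics/sc4.png

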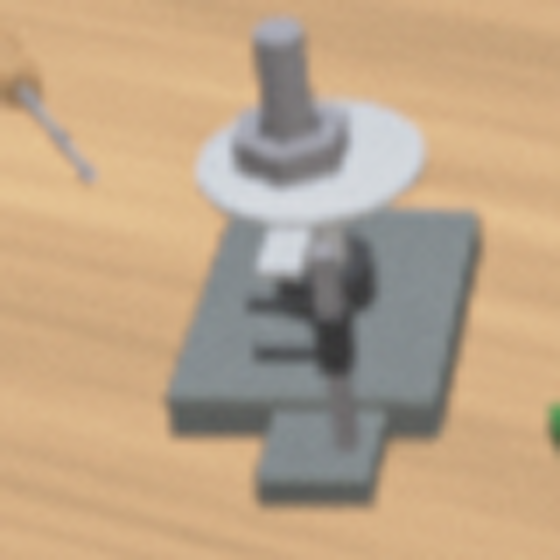

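```bash
cat >> h.py <<'E'
def fetch(xy,flat,n,zhov=0.212):
    ctrl.command_gripper(0.74)
    pick(xy,flat)
    ctrl.move_ptp((0.5517,-0.1785,zhov),[PI,0,np.radians(21)]);ctrl.pause(.35)
    d,p=wshot("held_%s.npz"%n);s=ctrl.state()
    z=d["pos"][2]-.0225
    r=nutfit(d,d["pos"][:2],z+.016)
    print(s["clock"],s["finger_gap"]*94,s["tool_pos"],r, fz()[0])
    c=np.array([*(r["xy"] if r else d["pos"][:2]),0])
    overlay(d,[circ(d,(0.551,-0.178,.165),.011),circ(d,c+[0,0,z+.016],.013),circ(d,c+[0,0,z],.013)],190,180,140,120,5,"ov_%s.png"%n)
    return d["pos"][:2]-c[:2]
E
python3 - <<'E'
from h import *
off=fetch((0.558,0.1856),28.85,"n2");print(off)
E
```

```text
grip -1.1500000000000057 45.42661783332536 [0.55835449 0.18555987 0.02304291] [-0.7  0.2  0.4] [-0.8 -1.3  3.7] 19.8
22.2417 45.738216221692454 [ 0.55179208 -0.17814854  0.21196702] {'xy': array([ 0.55144118, -0.17734847]), 'flat': np.float64(50.936189766212095), 'area': np.float64(1488.0625), 'full': 1843.4375, 'hole': array([ 0.54767436, -0.17922305]), 'holearea': np.float64(350.4375)} [-0.08100341 -0.1176448  -1.83172134]
[ 0.00036451 -0.0006683 ]
```

View pics/ov_n2.png

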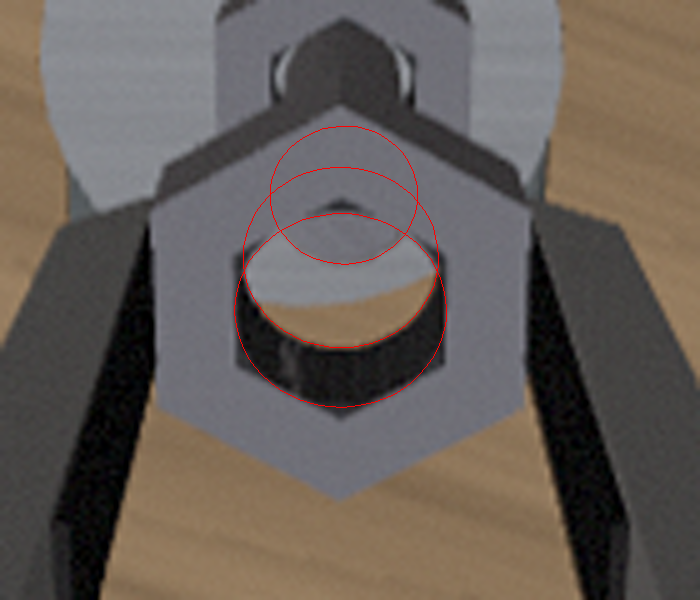

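```bash
cat >> h.py <<'E'
def lower(t,z1,z2,n):
    f0=fz(8)[0]
    ctrl.move_l((t[0],t[1],0.19),feed=0.08)
    ctrl.move_l((t[0],t[1],z1),feed=0.08);ctrl.pause(.2)
    f=fz(8)[0];print("mid",ctrl.state()["tool_pos"],f-f0,f)
    if abs(f[2]-f0[2])>1.2 or np.hypot(*(f-f0)[:2])>2.5: print("STOP");return
    ctrl.move_l((t[0],t[1],z2),feed=0.03);ctrl.pause(.25)
    print("down",ctrl.state()["tool_pos"],fz(8)[0],ctrl.state()["clock"])
    d,p=wshot("low_%s.npz"%n);save(p,"low_%s.png"%n)
E
python3 - <<'E'
from h import *
lower((0.5514,-0.1787),.146,.1275,"n2")
E
```

```text
mid [ 0.55161181 -0.17880825  0.14642611] [ 0.03396355 -0.04587506  0.35103356] [-0.18242103  0.0887136  -1.40710425]
down [ 0.55131908 -0.17866926  0.12758296] [-0.8398016   0.26460547 -0.08314889] 25.0667
```

View pics/low_n2.png

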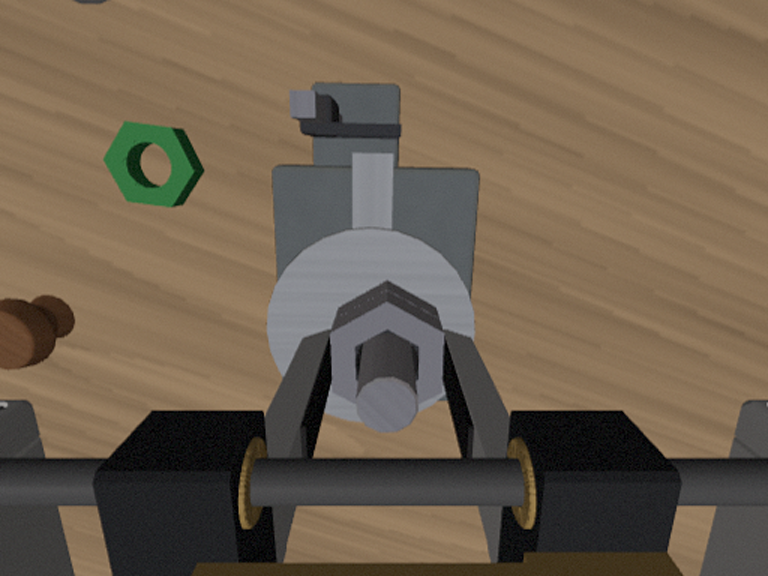

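Run:
```python
from h import *
ctrl.command_gripper(0.62);ctrl.pause(.05)
x,y,_=ctrl.state()["tool_pos"]
ctrl.move_l((x,y,0.24),feed=0.18);ctrl.pause(.1)
for c in ("scene","side"):
    p=optics.snapshot(c);np.savez(c+"5.npz",**{k:np.array(p[k]) for k in("img","camera_matrix","R","t")})
    for l in ("pan_middle","pointer","fork_gap"):print(c,l,[(np.round(q["centre"],4),q["score"]) for q in optics.landmark_of(l,p)[:1]])
    u=proj(p,(0.627,-0.142,0.085)).astype(int);print(u)
    im=cv2.cvtColor(p["img"],cv2.COLOR_RGB2BGR)[u[1]-30:u[1]+30,u[0]-35:u[0]+35];cv2.imwrite("pics/%s5.png"%c,cv2.resize(im,None,fx=10,fy=10,interpolation=cv2.INTER_CUBIC))
print(ctrl.state()["clock"])
```

```text
scene pan_middle [(array([ 0.5461, -0.1703,  0.0895]), 0.8)]
scene pointer [(array([ 0.6262, -0.142 ,  0.0863]), 0.72)]
scene fork_gap [(array([ 0.6292, -0.1432,  0.0762]), 0.67)]
[185 205]
side pan_middle [(array([ 0.5511, -0.1764,  0.0906]), 0.73)]
side pointer [(array([ 0.626 , -0.1438,  0.0877]), 0.7)]
side fork_gap [(array([ 0.6292, -0.1442,  0.0716]), 0.52)]
[237 161]
26.875
```

View pics/scene5.png

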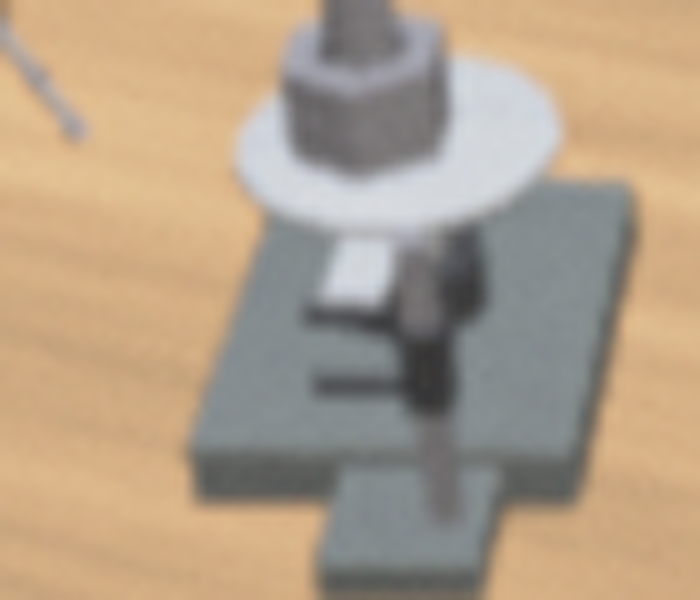

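View pics/side5.png

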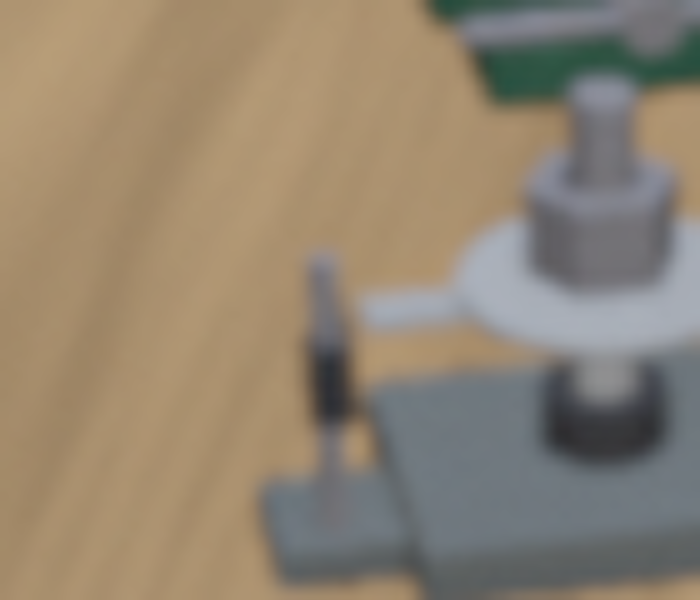

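Run:
```python
from h import *
p=dict(np.load("scene5.npz"))
a=np.radians(21.2);ax=np.array([np.cos(a),np.sin(a)])
pan=np.array([0.5503,-0.1705])
def zsolve(along,row):
    b=pan+ax*along
    zs=np.linspace(0,.15,3001);rows=np.array([proj(p,(*b,z))[1] for z in zs]);return zs[np.argmin(abs(rows-row))]
b=pan+ax*.085;print("px/mm",(proj(p,(*b,.07))[1]-proj(p,(*b,.08))[1])/10)
print("pointer top edge",zsolve(.082,205.0-0.))
for al in(.084,.087,.09): print(al,[round(zsolve(al,r),4) for r in(206.4,213.2)])
# pan edge front check: pan at pan z by rows
c=p["img"][:, :].astype(int)
u=184
for u in (182,184,186): print(u,[(r,int(c[r,u].mean())) for r in range(196,222)])
```

```text
px/mm 0.27616472018584093
pointer top edge 0.08554999999999999
0.084 [np.float64(0.082), np.float64(0.0572)]
0.087 [np.float64(0.0841), np.float64(0.0594)]
0.09 [np.float64(0.0862), np.float64(0.0616)]
182 [(196, 209), (197, 182), (198, 148), (199, 138), (200, 144), (201, 152), (202, 162), (203, 174), (204, 170), (205, 131), (206, 88), (207, 102), (208, 134), (209, 140), (210, 138), (211, 130), (212, 112), (213, 86), (214, 103), (215, 134), (216, 140), (217, 140), (218, 136), (219, 129), (220, 112), (221, 95)]
184 [(196, 214), (197, 196), (198, 179), (199, 197), (200, 206), (201, 212), (202, 214), (203, 212), (204, 191), (205, 138), (206, 88), (207, 93), (208, 122), (209, 138), (210, 138), (211, 132), (212, 110), (213, 85), (214, 101), (215, 133), (216, 140), (217, 139), (218, 140), (219, 129), (220, 110), (221, 114)]
186 [(196, 215), (197, 199), (198, 183), (199, 205), (200, 212), (201, 212), (202, 213), (203, 212), (204, 195), (205, 146), (206, 90), (207, 74), (208, 109), (209, 134), (210, 137), (211, 134), (212, 112), (213, 84), (214, 101), (215, 132), (216, 139), (217, 140), (218, 138), (219, 132), (220, 118), (221, 116)]
```

Run:
```python
from h import *
off=fetch((0.4459,0.1545),5.1,"n3",zhov=0.205);print(off)
```

```text
grip 35.099999999999994 45.874265455391004 [0.4463274  0.1545073  0.02298253] [-0.5  0.5  0.6] [-0.4 -1.   3.8] 29.9917
32.3833 45.83373851745612 [ 0.55172747 -0.17807298  0.20499411] {'xy': array([ 0.55100968, -0.17739227]), 'flat': np.float64(50.982758786746466), 'area': np.float64(1451.0), 'full': 1844.875, 'hole': array([ 0.54782325, -0.17901121]), 'holearea': np.float64(388.9375)} [ 0.23604871 -0.18661957 -1.63475656]
[ 0.00073911 -0.00053255]
```

View pics/ov_n3.png

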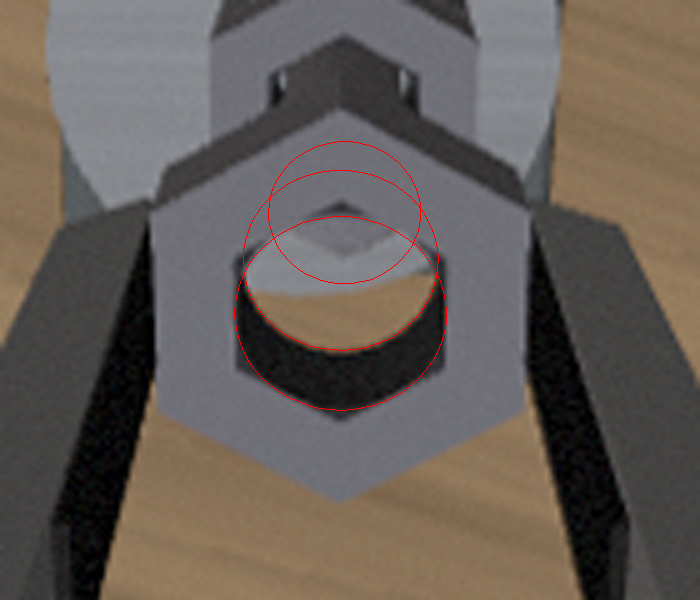

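Run:
```python
from h import *
lower((0.5517,-0.1785),.150,.1315,"n3")
```

```text
mid [ 0.55193739 -0.17859725  0.15045921] [ 0.33672488  0.1051718  -0.24778391] [-0.10961864  0.20973363 -1.51196758]
down [ 0.55162834 -0.17847817  0.13160595] [-0.88507459 -0.03693733  0.23948896] 35.075
```

View pics/low_n3.png

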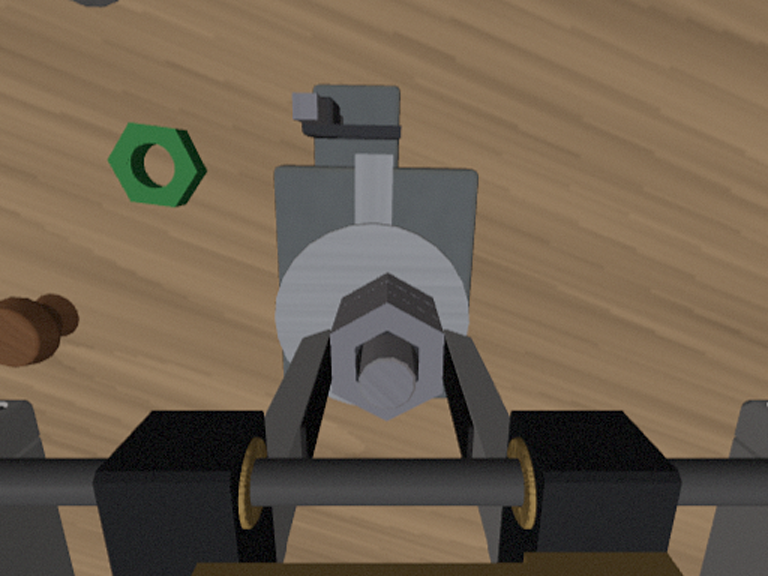

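Run:
```python
from h import *
ctrl.command_gripper(0.62);ctrl.pause(.05)
x,y,_=ctrl.state()["tool_pos"]
ctrl.move_l((x,y,0.26),feed=0.15);ctrl.pause(.3)
for c in ("scene","side"):
    p=optics.snapshot(c);np.savez(c+"6.npz",**{k:np.array(p[k]) for k in("img","camera_matrix","R","t")})
    for l in ("pan_middle","pointer","fork_gap"):print(c,l,[(np.round(q["centre"],4),q["score"]) for q in optics.landmark_of(l,p)[:1]])
    u=proj(p,(0.627,-0.142,0.085)).astype(int);print(u)
    im=cv2.cvtColor(p["img"],cv2.COLOR_RGB2BGR)[u[1]-30:u[1]+30,u[0]-35:u[0]+35];cv2.imwrite("pics/%s6.png"%c,cv2.resize(im,None,fx=10,fy=10,interpolation=cv2.INTER_CUBIC))
d,p=wshot();save(p,"wr6.png")
print(ctrl.state()["clock"])
```

```text
scene pan_middle [(array([ 0.5486, -0.169 ,  0.079 ]), 0.88)]
scene pointer [(array([ 0.6274, -0.1413,  0.0726]), 0.92)]
scene fork_gap [(array([ 0.6323, -0.1396,  0.0769]), 0.63)]
[185 205]
side pan_middle [(array([ 0.5464, -0.174 ,  0.0765]), 0.68)]
side pointer [(array([ 0.6261, -0.1402,  0.0771]), 0.72)]
side fork_gap [(array([ 0.6268, -0.1423,  0.0765]), 0.57)]
[237 161]
37.3667
```

View pics/scene6.png

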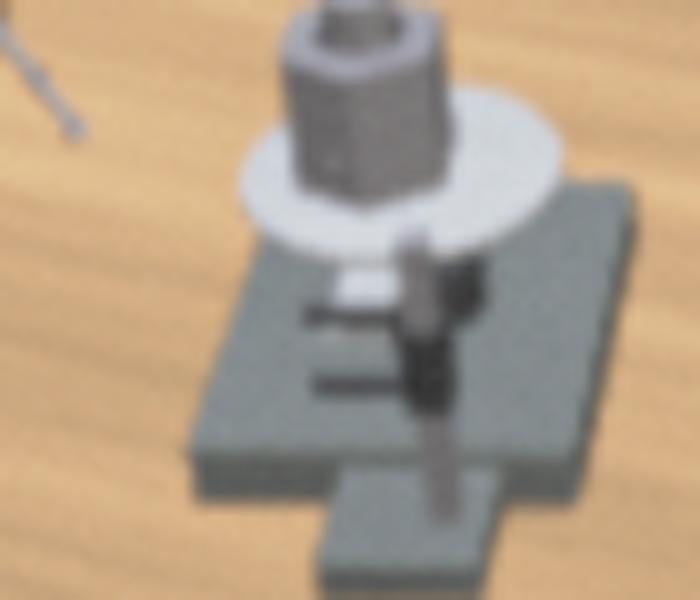

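View pics/side6.png

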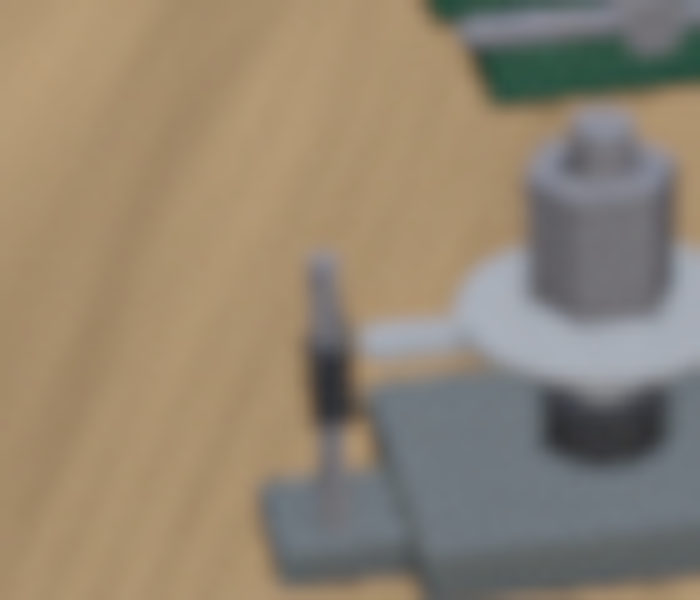

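View pics/wr6.png

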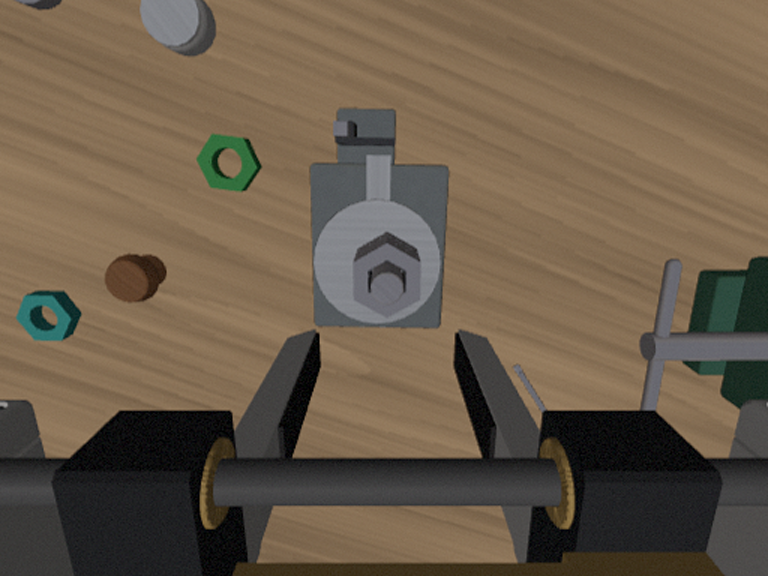

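Run:
```python
from h import *
p=optics.snapshot("scene");a=np.load("scene6.npz")["img"].astype(int)
print(abs(p["img"].astype(int)-a)[170:235,150:230].max(),ctrl.state()["clock"])
sign_off()
```

```text
8 37.4167
the job is handed in; nothing more can be done
```

I threaded three grey nuts over the pin one at a time and handed the job in at 37.4 s, with the arm raised clear of the pan. The nuts came from about (0.549, 0.065), (0.558, 0.186) and (0.446, 0.155) m. I lowered each until the wrist force read about zero before letting go. The other two grey nuts, the turquoise and green look-alikes and everything else were left alone.

**Pointer position:** After three nuts my estimate, carried down from the two-nut picture, puts the pointer about 71–72 mm high, against a gap middle of 70–74 mm. That is within about 3 mm of the middle, and about 8 mm either way still counts as inside. After two nuts it was still about 12–13 mm above the middle, level with the upper prong, so the third nut was needed.

**Stack:** In the wrist and side pictures the nuts lie flat. Two scene pictures taken just before hand-in showed no movement beyond image noise.

**Disagreement:** The networks spread on fork height (72–78 mm), and on final pointer height (73 mm from the scene camera, 77 mm from the side camera). Even so, the pointer stays inside the gap on almost any of these readings.

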